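# Square a circuit-board carrier bar against the assembly rail

## Task

Push the loose aluminium carrier bar back until its whole long side lies flat against the steel rail of the assembly plate, giving it a light press of some 5 to 10 newtons against the rail, and then slide it along the rail until its end bears with the same light press on the stop block. Work on the bare metal ends of the bar: keep the robot off the circuit board it carries, never press the bar against rail or block with more than 15 newtons, and leave everything else where it stands. When done the bar lies flush with the rail and its end up against the block.

Things in the scene. Friction and masses are not known exactly. Their poses are not given: they have to be found in the camera images.
- rail: straight steel rail, 400 long (y) x 25 wide x 30 mm high, fixed on the far side of a plate. Origin: middle of its robot-side face, at the plate's top. x points from the robot's side into the rail (its face is x = 0), y along it, z up. It does not give: force climbs by 4 N or more per millimetre pushed on after contact (more on a stiff arm), too steep for the measured poses, so do the last bit slowly and by feel.
- bar: loose aluminium bar 340 long (y) x 25 wide (x) x 22 mm high on two 4 mm high, 30 mm long end feet; its top is 26 mm above the plate; 0.5 to 0.8 kg with its board. Origin: centre of its underside. The +x side goes against the rail; it starts 50 to 80 mm clear, up to 0.2 rad askew. 75 mm is bare at each end. Pushed near one end it mostly turns about the other foot. Sliding it takes 2 to 6 N, which is lost from the press.
- fixture: dark steel plate lying on the bench, 600 (y) x 260 (x) x 6 mm thick, that carries rail, block and post. Origin: on the bench under the rail's origin; same axes; the plate reaches from x = -190 to +70 mm. It stands in another place and at another angle each time, but is fixed.
- bar_left (a point): point on the bar's rail-side (+x) face at its +y end, 15 mm above the plate; at x = +12.5, y = +170 mm in the bar's frame
- bar_right (a point): the same at its -y end; y = -170 mm in the bar's frame
- board: bare circuit board fixed on top of the bar's middle: 190 long (y) x 60 mm wide (x), overhanging the bar's -x side by 35 mm; its underside is 26 mm and its tallest part 48 mm above the plate. Origin: centre of its underside, 17.5 mm to -x of the bar's middle. The robot must not push on it.
- stop: rigid steel stop block, 60 (x) x 80 (y) x 30 mm high, fixed on the plate beyond the rail's left end or its right end (varies). Origin: centre of its underside, at the plate's top; axes parallel to the rail's. Its face towards the bar is 40 mm from the origin along y and 205 mm from the rail's middle. With the bar's end on it, the bar's middle is 210 mm from its origin along y.
- post: thin steel post with a black round cap, 22 mm diameter, 30 mm tall, fixed on the plate at the other end from the stop block, 245 mm along y from the rail's middle, 35 mm in front of the rail's face: not a stop, keep clear of it. Origin: centre of its underside
- spacer: plain brass round spacer, 22 mm diameter, 30 mm tall, standing on the plate on the robot's side of the bar, in front of the board; origin centre of underside
- jar: small clear jar with a black cap, 38 mm diameter, 40 mm tall, on the plate behind the rail; origin centre of underside
- adapter: small stepped metal coaxial adapter, 24 mm diameter, 32 mm tall, on the plate behind the rail; origin centre of underside
- driver: screwdriver lying on the bench near the plate's right front
- mug: white mug, 80 mm diameter, 90 mm tall, on the bench to the left

How it is judged:
On the way, in this order (a step that is already met when the one before it is completed fails the run):
1. both ends of the bar against the rail (within 2 mm) while it is pressed on the rail with more than 2 N (x of each of bar_left, bar_right in the frame of rail above -0.002 m and z of bar in the frame of rail below 0.003 m and angle between bar's own z axis and vertical below 0.05 rad and contact force between bar and rail above 2 N), for 0.2 s.
2. the bar's end pressed on the stop block with more than 2 N, its middle 210 mm (+2 mm) from the block's origin along the rail (y of bar in the frame of stop between -0.212 and 0.212 m and contact force between bar and stop above 2 N), for 0.2 s.
At the end, for the whole second after the job is handed in: The bar stands on the plate, both ends of its long side within 2 mm of the rail's face, its end within 2 mm of the stop block, at rest (x of each of bar_left, bar_right in the frame of rail above -0.002 m and z of bar in the frame of rail below 0.003 m and angle between bar's own z axis and vertical below 0.05 rad and y of bar in the frame of stop between -0.212 and 0.212 m and linear speed of bar below 0.01 m/s and angular speed of bar below 0.05 rad/s); the robot touches nothing.
It fails at once if the bar is pressed against the rail with more than 15 N (contact force between bar and rail above 15 N).
It fails at once if the bar is pressed against the stop block with more than 15 N (contact force between bar and stop above 15 N).
It fails at once if the robot pushes on the circuit board (more than 1 N) (contact force between any of the fingers, the arm and board above 1 N).
It fails at once if a bystander is moved by more than 15 mm (distance of any of spacer, jar, adapter, driver, mug from where it was at the start of the episode above 0.015 m).
It also fails if it takes over 72 s, if anything falls off the work surface, if the arm or the gripper's body presses on something with over 40 N, if the wrist force passes 120 N, or if a joint passes its speed limit or range.

## Robot

A 6-joint arm with a two-finger parallel gripper is mounted at the origin on the work surface. World frame = base frame: x ahead of the robot, y to its left, z up, the work surface at z = 0. Lengths are in m, angles in rad, forces in N, time in s.
With the tool pointing down it reaches from about 0.275 to 0.775 m from the base axis. Payload 14.6 kg.
Tool frame: the origin (TCP) lies at the very end of the fingers, on their centre line; the grasp point (between the pads) lies robot.grasp_offset behind it (robot.grasp_offset is the distance from the TCP to the grasp point, in m); z points along the fingers, y is the line along which they close (so a half turn about z gives the same grasp; the last joint's range is limited). The gripper opens to 85 mm and grips with 20 to 120 N. Pads are 22 mm wide; open, the fingers measure 114 mm over their backs; the gripper's body (76 mm by 85 mm) begins 54 mm behind the grasp point. The pads swing forward as they close: fully open they stand 13 mm farther back than shut.
Start: joints at [1.118, 0.263, -0.048, 1.259, 0, 1.415], TCP at [0.154, 0.502, 0.193] pointing down, gripper open.
Joint ranges: [-2.65, 2.65], [-0.89, 1.7], [-1.18, 1.37], [-2.13, 2.11], [-1.35, 1.29], [-3.14, 3.14]. Speed limits (rad/s): [1.89, 1.89, 2.57, 2.79, 3.14, 3.14].

## Interface

Orientations are given as a unit quaternion [x, y, z, w].
In Python, from cell import robot gives the robot as it stands. The module is installed in compiled form; this text tells all that it offers.
- The arm moves only by the shell command python3 -m jog 'ROWS'. ROWS is JSON, a list of rows, each a list of 5 numbers: the finger opening in m, from 0 to 0.0854, then the shift along the tool's x, y, z in m, then the turn about the tool's z in degrees. In form: [[fingers, tx, ty, tz, roll], ...]. A call has 1 to 12 rows; each row shifts and turns the commanded pose from where the row before left it, along the tool's axes as they then stand; what a row does not reach is not made up. A row lasts 1/12 s, in which the tool goes at most 41.7 mm and 7.16 degrees, less where a joint would pass 70% of its speed; a pose out of reach is approached as far as the arm can. A call with a gripper value outside its range is refused whole. The fingers move at their own pace and stop on an object; the grip force is fixed at half the most. Time passes only in rows, so rows that do not move let the fingers close. It gives the time, the measured TCP pose, the force, the opening and the grip force at its end, in the units of the state.
- robot.get_state(): the state, without advancing time (a new reading comes with each control period).
- robot.grab_frame(name): name is "scene" or "side" or "wrist"; returns (picture, depth): 400x640x3 uint8, red, green, blue; 400x640 float32, m along the optical axis (not along the pixel's ray), 0 where there is no reading.
- robot.calibration(name): a dict with "fx", "fy", "cx", "cy" (pixels), "eye" and "orientation" of the camera in the world. Camera axes: x right, y down, z forward; pixel columns grow to the right and rows downward; lengths in m; the calibration is good to about 2 mm. A picture is of the moment at which its call begins: read the wrist's pose just before it. calibration takes no time and is no camera call; for the wrist camera it gives the pose at the moment of the call.
- robot.hand_in(): hands the job in; it is judged then, once.
The state is a dict: "clock": time; "q": joint angles; "qd": joint speeds; "tau": joint torques, N m; "tcp_pos": TCP position; "eef_rot": TCP orientation; "ft_force": force on the tool from outside, world axes, zero at the start; "ft_torque": the same for the moment, N m; "gripper_width": finger opening in m; "finger_force": force on a finger pad.
Only numpy, scipy, OpenCV 4.12 (cv2) and the standard library are available. Lean on these libraries where they do the work, as an engineer would, in place of code of your own. Each camera call takes 0.05 s, during which the arm holds its last target. There are 200 camera calls.

## Working session

There is one attempt and no reset: what is moved stays moved. The work goes in short steps, Python scripts to look and compute and a shell command to move; the robot and the scene stay as the last step left them, time stands still between calls to the robot, and variables do not carry over. Pictures are saved under pics/ and viewed, at most 10 in all, crops included, and the job is handed in when it is done.

```bash
mkdir -p pics
python3 - <<'E'
from cell import robot
import cv2,numpy as np
s=robot.get_state();print(s['clock'],s['tcp_pos'],s['eef_rot'],s['ft_force'],s['gripper_width'],robot.grasp_offset)
for n in("scene","side","wrist"):
    c=robot.calibration(n);print(n,c)
    p,d=robot.grab_frame(n);np.savez(f'pics/{n}0.npz',p=p,d=d,R=c['orientation'],eye=c['eye']);cv2.imwrite(f'pics/{n}0.png',p[:,:,::-1])
E
```

```text
0.0 [0.15391927 0.50158829 0.1925145 ] [ 1.48351522e-01  9.88934542e-01 -5.23500667e-04 -1.50373426e-04] [-0.40751606  0.31097217 -0.01141505] 0.08538332119875601 0.0187
scene {'fx': 478.3805726543906, 'fy': 478.3805726543906, 'cx': 316.82717743030867, 'cy': 205.9747785016699, 'eye': array([1.29989693, 0.56437735, 0.96235366]), 'orientation': array([ 0.44442855,  0.80643931, -0.34215449, -0.18726776])}
side {'fx': 458.1374099745751, 'fy': 458.1374099745751, 'cx': 324.1169314900048, 'cy': 197.81211810330703, 'eye': array([ 0.05572419, -0.91451285,  0.90764577]), 'orientation': array([ 0.88058237, -0.19159166,  0.09080566, -0.42381795])}
wrist {'fx': 333.3778285167241, 'fy': 333.3778285167241, 'cx': 321.33182722484247, 'cy': 201.924199568406, 'eye': array([0.08587921, 0.52313665, 0.37364795]), 'orientation': array([0.79629231, 0.58817417, 0.08382714, 0.11376605])}
```

View pics/scene0.png

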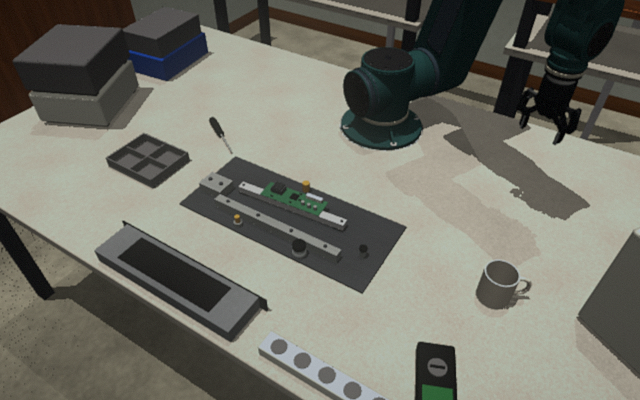

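View pics/side0.png

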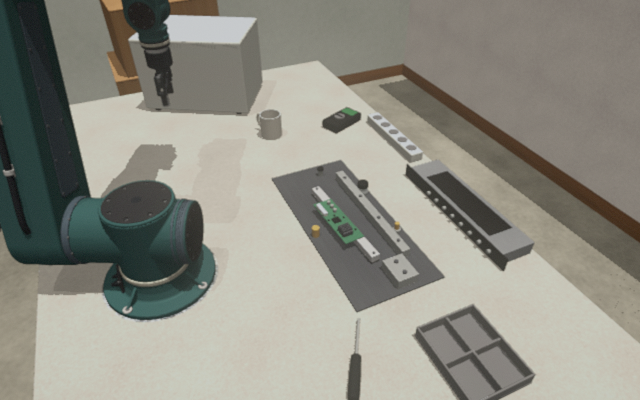

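The scene view shows the plate with corners near (236,157), (406,228), (362,292), (180,204). The stop block is at its right end (212,182), the post is at (363,250), and the bar runs from (250,187) to (345,223). I'll fit the plate, rail and bar from pixels cast to known heights.

```bash
cat > h.py <<'E'
import numpy as np,cv2
from scipy.spatial.transform import Rotation as Ro
from cell import robot
def cloud(n,p,d,R,eye):
    c=robot.calibration(n);v,u=np.mgrid[:400,:640]
    P=np.dstack([(u-c['cx'])/c['fx']*d,(v-c['cy'])/c['fy']*d,d])
    return P@Ro.from_quat(R).as_matrix().T+eye
def cast(n,uv,z,R=None,eye=None):
    c=robot.calibration(n);uv=np.atleast_2d(uv).astype(float)
    r=np.c_[(uv[:,0]-c['cx'])/c['fx'],(uv[:,1]-c['cy'])/c['fy'],np.ones(len(uv))]@Ro.from_quat(c['orientation'] if R is None else R).as_matrix().T
    e=c['eye'] if eye is None else eye
    return (e+r*((z-e[2])/r[:,2])[:,None])[:,:2]
E
python3 - <<'E'
from h import *
for n,box in(("scene",(150,430,140,310)),("side",(255,460,145,320))):
    f=np.load(f'pics/{n}0.npz');p,d=f['p'],f['d'];W=cloud(n,p,d,f['R'],f['eye'])
    roi=np.zeros((400,640),bool);roi[box[2]:box[3],box[0]:box[1]]=1
    print(n,'depth ok',(d[roi]>0).mean())
    m=(roi&(p.max(2)<95)).astype(np.uint8)
    m=cv2.morphologyEx(m,cv2.MORPH_CLOSE,np.ones((15,15)))
    cs=max(cv2.findContours(m,0,1)[0],key=cv2.contourArea)
    g=cast(n,cs[:,0],0.006).astype(np.float32);r=cv2.minAreaRect(g*1000)
    print('plate',r,np.median(W[...,2][m>0]))
    cv2.imwrite(f'pics/{n}crop.png',cv2.resize(p[box[2]:box[3],box[0]:box[1],::-1],None,fx=2.8,fy=2.8,interpolation=cv2.INTER_CUBIC))
E
```

```text
scene depth ok 0.9963865546218488
plate ((536.02880859375, -13.4669189453125), (264.26556396484375, 603.4716796875), 0.6168650984764099) 0.01047499784471384
side depth ok 0.99601393728223
plate ((520.29052734375, -46.55487060546875), (535.4431762695312, 256.66131591796875), 79.32984161376953) 0.02725761237541624
```

View pics/scenecrop.png

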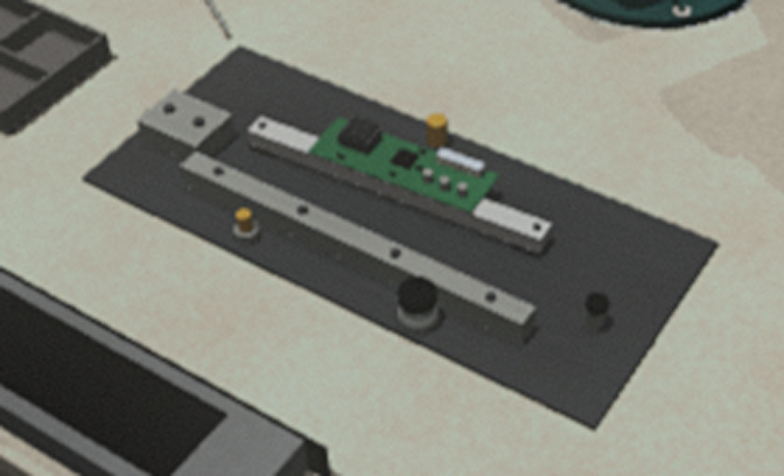

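The crop shows the stop block at crop (185,118), the rail top running from (187,157) to (532,317), the bar's bare ends at (283,133) and (513,225), and the spacer at (437,128). The jar and adapter are behind the rail.

Run:
```python
from h import *
for n,box in(("scene",(150,430,140,310)),("side",(255,460,145,320))):
    f=np.load(f'pics/{n}0.npz');p,d=f['p'],f['d'];W=cloud(n,p,d,f['R'],f['eye'])
    hsv=cv2.cvtColor(p,cv2.COLOR_RGB2HSV)
    g=cast(n,np.argwhere(np.ones((400,640)))[:,::-1],0.006).reshape(400,640,2)
    inside=(g[...,0]>.41)&(g[...,0]<.67)&(g[...,1]>-.33)&(g[...,1]<.29)
    for lo in (120,150):
      m=(inside&(p.min(2)>lo)).astype(np.uint8)
      for c in cv2.findContours(m,0,1)[0]:
        if cv2.contourArea(c)<40: continue
        z=.036 if True else 0
        mm=np.zeros((400,640),np.uint8);cv2.drawContours(mm,[c],-1,1,-1)
        zz=np.median(W[...,2][mm>0]); zc=.032 if zz<.034 else .036
        r=cv2.minAreaRect(cast(n,c[:,0],zc).astype(np.float32)*1000)
        print(n,lo,'z',round(float(zz),4),np.round(r[0],1),np.round(r[1],1),round(r[2],2))
    G=inside&(hsv[...,0]>40)&(hsv[...,0]<85)&(hsv[...,1]>90)
    print(n,'board',cv2.minAreaRect(cast(n,np.argwhere(G)[:,::-1],.034).astype(np.float32)*1000))
    B=inside&(hsv[...,0]>10)&(hsv[...,0]<28)&(hsv[...,1]>120)&(hsv[...,2]>60)
    k,l,s,cc=cv2.connectedComponentsWithStats(B.astype(np.uint8))
    for i in range(1,k):
        if s[i,4]>8: print('brass',cc[i],s[i],np.median(W[l==i],0))
```

```text
scene 120 z 0.0331 [505.7 108.7] [26.7 74.9] 4.75
scene 120 z 0.0371 [608.1 -11.1] [ 21.4 395.6] 0.67
scene 120 z 0.0458 [463.8  23.5] [14. 50.] 4.1
scene 120 z 0.033 [ 526.3 -155.1] [26.9 73.3] 4.42
scene 120 z 0.035 [ 563.5 -260.9] [250.4  81.9] 0.01
scene 150 z 0.0332 [505.5 109.1] [22.  72.3] 4.78
scene 150 z 0.0333 [ 526.4 -154.8] [21.4 68.8] 4.08
scene 150 z 0.0008 [ 633.2 -298.9] [106.   16.2] 2.39
scene 150 z 0.0009 [ 502.  -298.2] [ 14.8 133.7] 89.51
scene board ((499.2319030761719, -23.768341064453125), (58.248416900634766, 187.8516845703125), 4.827936172485352)
brass [304.92 188.12] [303 185   6   7  25] [ 0.43433333 -0.02708583  0.01909006]
brass [236.64516129 217.35483871] [234 214   6   8  31] [ 0.64729327 -0.1099015   0.0360813 ]
side 120 z 0.0027 [ 526.3 -341.4] [252.1  20.4] 2.39
side 120 z 0.0388 [ 565.2 -259.9] [61.  82.3] 0.49
side 120 z 0.0343 [ 525.6 -161.2] [28.6 78.4] 4.36
side 120 z 0.0466 [478.1  37.3] [17.2 56.1] 3.13
side 120 z 0.0351 [505.4  99.7] [29.2 88. ] 4.5
side 120 z 0.0386 [623.8 -29.9] [ 52.8 437.4] 0.69
side 150 z 0.0027 [ 526.2 -341.8] [252.1  12.8] 0.85
side 150 z 0.0388 [ 565.  -259.4] [56.9 78.2] 0.7
side 150 z 0.0346 [ 525.6 -160.2] [25.2 76.3] 4.42
side 150 z 0.0352 [505.4  99.6] [25.3 82.2] 4.44
side 150 z 0.0392 [611.1 -13.8] [ 23.  397.5] 0.6
side board ((0.0, 0.0), (0.0, 0.0), 0.0)
brass [315.2  228.12] [313 226   6   5  25] [ 0.4260307  -0.03633482  0.03756599]
```

I have the poses now:

| Item | Position (mm) | Yaw |
|---|---|---|
| Rail face middle | (596.5, -12.5) | 0.65° |
| Bar centre | (516, -24) | 4.5° |
| Stop block | (564.5, -260) | – |

The sizes and the stop offset match the given dimensions. Next I'll shut the fingers, align with the rail and move behind the bar's left end.

```bash
python3 -m jog '[[0,0,0,0,-5.9],[0,0,0,0,-5.9],[0,0,0,0,-5.9],[0,-26,-32,0,0]]' ; python3 -m jog '[[0,0,0,0,-5.9],[0,0,0,0,-5.9],[0,0,0,0,-5.9],[0,-0.026,-0.032,0,0],[0,-0.026,-0.032,0,0],[0,-0.026,-0.032,0,0],[0,-0.026,-0.032,0,0],[0,-0.026,-0.032,0,0],[0,-0.026,-0.032,0,0]]'
```

```text
clock: 0.48
tcp_pos: [0.1785, 0.4726, 0.1923]
eef_rot: [-0.011, 1.0, 0.0, -0.001]
ft_force: [0.9, 0.3, 0.6]
gripper_width: 0.0384
finger_force: 0.0
clock: 1.23
tcp_pos: [0.3905, 0.3352, 0.1929]
eef_rot: [-0.159, 0.987, -0.0, -0.0]
ft_force: [1.0, 1.3, 0.4]
gripper_width: -0.0
finger_force: 0.0
```

The first call went out with a millimetre value. It was clipped harmlessly, but the roll was applied twice, so I'll undo that.

```bash
python3 -m jog '[[0,0,0,0,5.9],[0,0,0,0,5.9],[0,0,0,0,5.9],[0,-0.012,-0.036,0,0],[0,-0.012,-0.036,0,0],[0,-0.012,-0.036,0,0],[0,-0.012,-0.036,0.02,0],[0,-0.013,-0.036,0.02,0],[0,-0.013,-0.037,0.02,0],[0,0,0,0.02,0],[0,0,0,0,0],[0,0,0,0,0]]'
```

```text
clock: 2.23
tcp_pos: [0.4633, 0.1247, 0.1151]
eef_rot: [-0.005, 1.0, 0.0, -0.001]
ft_force: [-0.4, 0.4, -0.1]
gripper_width: -0.0003
finger_force: 0.0
```

```bash
python3 -m jog '[[0,0,-0.002,0.03,0],[0,0,-0.002,0.03,0],[0,0,-0.001,0.02,0],[0,0,0,0.013,0],[0,0,0,0.008,0],[0,0,0,0,0],[0,0,0,0,0]]'
python3 - <<'E'
from h import *
p,d=robot.grab_frame("scene");cv2.imwrite('pics/s1.png',cv2.resize(p[120:320,150:430,::-1],None,fx=2.8,fy=2.8,interpolation=cv2.INTER_CUBIC))
E
```

```text
clock: 2.82
tcp_pos: [0.4645, 0.1205, 0.0153]
eef_rot: [-0.006, 1.0, 0.0, 0.0]
ft_force: [-0.6, 0.3, -0.1]
gripper_width: -0.0003
finger_force: 0.0
```

View pics/s1.png

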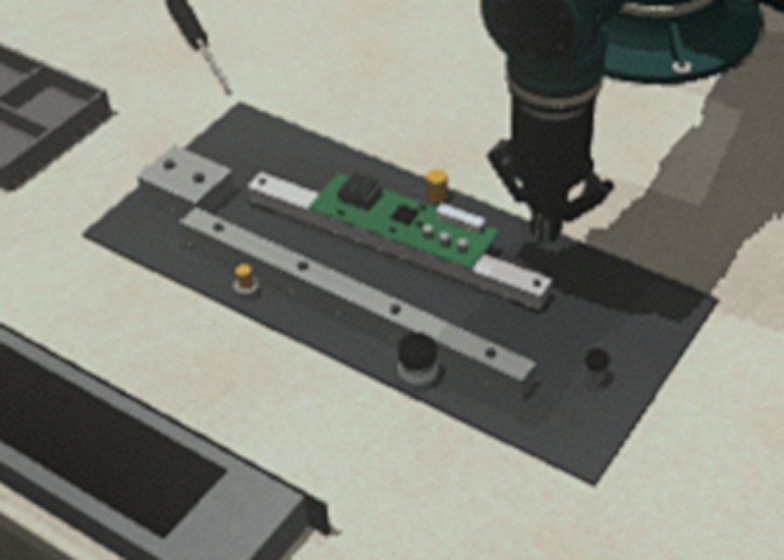

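The picture shows the fingers down at (545,235), behind the bar's bare left end and clear of the board. I'll push the left end most of the way.

```bash
python3 -m jog '[[0,-0.006,0,0,0],[0,-0.006,0,0,0],[0,-0.006,0,0,0],[0,-0.006,0,0,0],[0,-0.006,0,0,0],[0,-0.006,0,0,0],[0,-0.006,0,0,0],[0,-0.006,0,0,0],[0,-0.006,0,0,0],[0,-0.006,0,0,0],[0,-0.004,0,0,0],[0,0,0,0,0]]'
python3 - <<'E'
from h import *
print(robot.get_state()['ft_force'])
E
```

```text
clock: 3.87
tcp_pos: [0.529, 0.1205, 0.0142]
eef_rot: [-0.006, 1.0, 0.0, 0.0]
ft_force: [-1.0, -1.0, -0.6]
gripper_width: -0.0002
finger_force: 0.0
[-0.97504143 -1.03497916 -0.60030644]
```

```bash
cat > m.py <<'E'
from h import *
O=np.array([596.5,-12.5]);a=np.radians(.65);ex=np.array([np.cos(a),np.sin(a)]);ey=np.array([-np.sin(a),np.cos(a)])
def meas(n="scene"):
    p,d=robot.grab_frame(n)
    g=cast(n,np.argwhere(np.ones((400,640)))[:,::-1],0.032).reshape(400,640,2)*1000-O
    X,Y=g@ex,g@ey
    m=((X>-140)&(X<2)&(Y>-204)&(Y<235)&(p.min(2)>115)).astype(np.uint8)
    for c in cv2.findContours(m,0,1)[0]:
        if cv2.contourArea(c)<30: continue
        q=c[:,0];r=cv2.minAreaRect(np.c_[X[q[:,1],q[:,0]],Y[q[:,1],q[:,0]]].astype(np.float32))
        print(n,'rail frame',np.round(r[0],1),np.round(r[1],1),round(r[2],2))
    return p
if __name__=="__main__":
    meas();s=robot.get_state();t=s['tcp_pos'][:2]*1000-O
    print('tcp rail',t@ex,t@ey,s['tcp_pos'][2],'F',s['ft_force'],s['clock'])
E
python3 -m jog '[[0,0.014,0,0,0],[0,0.014,0,-0.02,0],[0,0.013,0,-0.04,0],[0,0,-0.04,0,0],[0,0,-0.04,0,0],[0,0,-0.04,0,0],[0,0,-0.04,0,0],[0,0,-0.04,0,0],[0,0,-0.04,0,0],[0,0,-0.04,0,0],[0,0,0,0,0],[0,0,0,0,0]]'; python3 m.py
```

```text
clock: 4.87
tcp_pos: [0.4899, -0.1617, 0.0738]
eef_rot: [-0.004, 1.0, 0.0, -0.0]
ft_force: [0.9, 0.1, -0.0]
gripper_width: -0.0
finger_force: 0.0
scene rail frame [-0.6 70.9] [  5.4 254. ] 0.04
scene rail frame [-89.6 122.2] [26.9 74.9] 3.76
scene rail frame [-134.2   35.4] [12.8 50.3] 3.66
scene rail frame [ -71.8 -141.7] [26.9 73.5] 3.77
tcp rail -108.27267731610006 -146.53339476115838 0.07379534938601169 F [0.1842879  1.29167972 0.36998647] 4.9167
```

Run:
```python
from h import *
p,d=robot.grab_frame("scene");W=cloud("scene",p,d,*[robot.calibration("scene")[k] for k in('orientation','eye')])
cv2.imwrite('pics/s2.png',cv2.resize(p[120:320,150:430,::-1],None,fx=2.8,fy=2.8,interpolation=cv2.INTER_CUBIC))
```

```text
(no output)
```

View pics/s2.png

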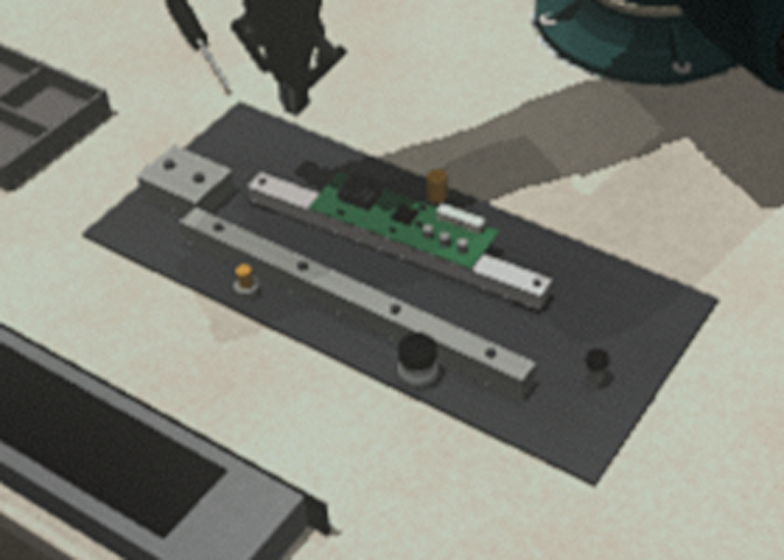

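Run:
```python
from h import *
for n in("scene","side"):
    c=robot.calibration(n)
    for P in([.4899,-.1617,.0738],[.4645,.1205,.0153],[.529,.1205,.0142],[.5055,.1087,.032]):
        q=Ro.from_quat(c['orientation']).as_matrix().T@(np.array(P)-c['eye']);print(n,P,c['fx']*q[0]/q[2]+c['cx'],c['fy']*q[1]/q[2]+c['cy'])
    print(c['eye'],c['orientation'])
```

```text
scene [0.4899, -0.1617, 0.0738] 255.37095054220754 168.8455745280304
scene [0.4645, 0.1205, 0.0153] 343.21425153170566 214.53377815884684
scene [0.529, 0.1205, 0.0142] 331.280759402723 229.0709989646725
scene [0.5055, 0.1087, 0.032] 332.1488947623862 217.59043809385642
[1.29989693 0.56437735 0.96235366] [ 0.44442855  0.80643931 -0.34215449 -0.18726776]
side [0.4899, -0.1617, 0.0738] 356.7648309284459 240.40945565394696
side [0.4645, 0.1205, 0.0153] 306.5449750179645 198.91600711229262
side [0.529, 0.1205, 0.0142] 325.39432329731017 193.8522390581366
side [0.5055, 0.1087, 0.032] 320.0809406187948 193.42490285988308
[ 0.05572419 -0.91451285  0.90764577] [ 0.88058237 -0.19159166  0.09080566 -0.42381795]
```

Run:
```python
from h import *
s=robot.get_state();print(s['tcp_pos'],s['eef_rot'],s['q'])
for n in("scene","side"):
    c=robot.calibration(n);p,d=robot.grab_frame(n);W=cloud(n,p,d,c['orientation'],c['eye'])
    m=(abs(W[...,0]-.49)<.07)&(abs(W[...,1]+.16)<.07)&(W[...,2]>.045)&(W[...,2]<.25)
    k,l,st,cc=cv2.connectedComponentsWithStats(m.astype(np.uint8));i=1+np.argmax(st[1:,4]);Q=W[l==i]
    Q=Q[np.argsort(Q[:,2])];print(n,len(Q),Q[:12:2].round(3),)
    for h in(.08,.09,.1,.12,.14,.16): 
        b=Q[abs(Q[:,2]-h)<.005]; print(h,len(b),b.min(0).round(3)if len(b)else'',b.max(0).round(3)if len(b)else'')
```

```text
[ 0.48993609 -0.15940492  0.07384664] [-5.48097026e-03  9.99984921e-01  2.34566956e-04 -2.46462055e-04] [-4.72940544e-01  3.14411998e-01 -3.11962689e-01  9.45075199e-01
  1.89529150e-04 -4.83902602e-01]
scene 808 [[ 0.493 -0.153  0.112]
 [ 0.499 -0.162  0.116]
 [ 0.502 -0.163  0.118]
 [ 0.498 -0.155  0.119]
 [ 0.501 -0.164  0.12 ]
 [ 0.491 -0.146  0.121]]
0.08 0  
0.09 0  
0.1 0  
0.12 21 [ 0.481 -0.17   0.116] [ 0.502 -0.143  0.125]
0.14 30 [ 0.484 -0.173  0.135] [ 0.503 -0.144  0.144]
0.16 43 [ 0.481 -0.191  0.156] [ 0.505 -0.127  0.165]
side 775 [[ 0.485 -0.099  0.045]
 [ 0.483 -0.103  0.045]
 [ 0.484 -0.095  0.046]
 [ 0.496 -0.101  0.046]
 [ 0.505 -0.101  0.047]
 [ 0.513 -0.092  0.047]]
0.08 0  
0.09 0  
0.1 0  
0.12 17 [ 0.48  -0.172  0.117] [ 0.497 -0.154  0.125]
0.14 28 [ 0.48  -0.174  0.135] [ 0.499 -0.155  0.145]
0.16 29 [ 0.477 -0.191  0.157] [ 0.497 -0.131  0.165]
```

The bar hasn't moved. Both depth views put the fingertips about 40 mm higher than the reported TCP, so the push passed over the bar. x and y agree with the reported pose. I'll go down in steps and check the real tip height by camera.

```bash
cat > tip.py <<'E'
from h import *
s=robot.get_state();t=s['tcp_pos'];print('tcp',t,'F',s['ft_force'],'q',s['q'].round(3))
for n in("scene","side"):
    c=robot.calibration(n);p,d=robot.grab_frame(n);W=cloud(n,p,d,c['orientation'],c['eye'])
    m=(abs(W[...,0]-t[0])<.016)&(abs(W[...,1]-t[1])<.02)&(W[...,2]>.012)&(W[...,2]<.25)&(p.max(2)<90)
    z=np.sort(W[...,2][m]);print(n,len(z),z[:16].round(3))
E
python3 -m jog '[[0,0,0,0.02,0],[0,0,0,0.02,0],[0,0,0,0.01,0],[0,0,0,0,0],[0,0,0,0,0]]'; python3 tip.py
```

```text
clock: 5.48
tcp_pos: [0.4902, -0.1589, 0.024]
eef_rot: [-0.006, 1.0, 0.0, -0.0]
ft_force: [1.7, 0.4, -0.2]
gripper_width: -0.0001
finger_force: 0.0
tcp [ 0.49015087 -0.15888229  0.02402309] F [ 1.71017316  0.43316862 -0.24603533] q [-0.472  0.361 -0.394  0.816  0.    -0.484]
scene 256 [0.064 0.064 0.065 0.065 0.067 0.069 0.069 0.07  0.071 0.071 0.072 0.072
 0.072 0.073 0.073 0.073]
side 245 [0.013 0.066 0.066 0.067 0.07  0.071 0.072 0.072 0.073 0.073 0.073 0.074
 0.076 0.076 0.077 0.077]
```

The offset is a constant 40 mm or so. I'll lower 45 mm more, checking the force.

```bash
python3 -m jog '[[0,0,0,0.015,0],[0,0,0,0.015,0],[0,0,0,0.005,0],[0,0,0,0.003,0],[0,0,0,0.003,0],[0,0,0,0,0],[0,0,0,0,0]]'; python3 tip.py
```

```text
clock: 6.17
tcp_pos: [0.4906, -0.1601, -0.0165]
eef_rot: [-0.006, 1.0, -0.0, 0.0]
ft_force: [-1.1, 0.5, 0.4]
gripper_width: 0.0002
finger_force: 0.0
tcp [ 0.49063808 -0.16012569 -0.01651926] F [-1.07289161  0.45470652  0.37120956] q [-0.473  0.406 -0.454  0.71  -0.    -0.485]
scene 244 [0.027 0.027 0.028 0.029 0.029 0.029 0.031 0.031 0.032 0.032 0.032 0.033
 0.033 0.033 0.034 0.034]
side 219 [0.012 0.014 0.026 0.027 0.03  0.03  0.031 0.032 0.032 0.033 0.034 0.034
 0.035 0.035 0.035 0.037]
```

```bash
python3 -m jog '[[0,0,0,0.004,0],[0,0,0,0.003,0],[0,-0.006,0,0,0],[0,-0.006,0,0,0],[0,-0.006,0,0,0],[0,-0.005,0,0,0],[0,-0.005,0,0,0],[0,-0.005,0,0,0],[0,-0.005,0,0,0],[0,-0.004,0,0,0],[0,-0.002,0,0,0],[0,0,0,0,0]]'; python3 m.py
```

```text
clock: 7.27
tcp_pos: [0.5349, -0.1595, -0.024]
eef_rot: [-0.006, 1.0, -0.0, 0.0]
ft_force: [-0.8, -0.5, -0.1]
gripper_width: -0.0003
finger_force: 0.0
scene rail frame [-84.4 120.3] [26.9 74.2] 9.78
scene rail frame [-0.6 70.9] [  5.4 254. ] 0.04
scene rail frame [-121.5   30.1] [15.2 50.2] 9.1
scene rail frame [ -36.8 -140.7] [26.8 72.6] 6.43
tcp rail -63.461586365597284 -146.3069256138643 -0.023987953061821304 F [-0.22856645 -0.06075595  0.09449393] 7.3167
```

```bash
python3 -m jog '[[0,0.014,0,0,0],[0,0.012,0,-0.035,0],[0,0.012,0,-0.035,0],[0,0.012,0.03,-0.005,0],[0,0.012,0.04,0,0],[0,0,0.04,0,0],[0,0,0.04,0,0],[0,0,0.04,0,0],[0,0,0.04,0,0],[0,0,0.04,0,0],[0,0,0.014,0,0],[0,0,0,0,0]]'; python3 -m jog '[[0,0,0,0.035,0],[0,0,0,0.025,0],[0,0,0,0.01,0],[0,0,0,0.003,0],[0,0,0,0,0],[0,0,0,0,0]]'; python3 m.py; python3 tip.py
```

```text
clock: 8.32
tcp_pos: [0.469, 0.1267, 0.0512]
eef_rot: [-0.007, 1.0, 0.0, 0.0]
ft_force: [0.5, -0.3, -0.0]
gripper_width: 0.0001
finger_force: 0.0
clock: 8.82
tcp_pos: [0.4698, 0.1234, -0.0213]
eef_rot: [-0.005, 1.0, 0.0, 0.0]
ft_force: [0.0, -0.3, 0.6]
gripper_width: 0.0
finger_force: 0.0
scene rail frame [-84.4 120.3] [26.9 74.2] 9.87
scene rail frame [-121.4   29.7] [15.2 51.1] 9.1
scene rail frame [-0.7 -1.1] [  5.4 398.1] 0.01
scene rail frame [ -38.1 -140.5] [27.6 75. ] 10.02
tcp rail -124.98502067157902 137.40845208008434 -0.02111599051539778 F [ 0.70126174 -0.13259047  0.25801543] 8.8667
tcp [ 0.46996421  0.12348173 -0.02111599] F [ 0.70126174 -0.13259047  0.25801543] q [ 0.089  0.37  -0.536  0.663 -0.     0.078]
scene 252 [0.014 0.02  0.021 0.023 0.023 0.024 0.024 0.025 0.026 0.026 0.026 0.026
 0.029 0.029 0.029 0.03 ]
side 162 [0.015 0.019 0.019 0.023 0.024 0.027 0.028 0.028 0.029 0.029 0.031 0.031
 0.032 0.033 0.034 0.034]
```

```bash
python3 -m jog '[[0,-0.007,0,0,0],[0,-0.007,0,0,0],[0,-0.007,0,0,0],[0,-0.007,0,0,0],[0,-0.007,0,0,0],[0,-0.007,0,0,0],[0,-0.007,0,0,0],[0,-0.007,0,0,0],[0,-0.005,0,0,0],[0,-0.004,0,0,0],[0,-0.002,0,0,0],[0,0,0,0,0]]'; python3 m.py
```

```text
clock: 9.97
tcp_pos: [0.5369, 0.1244, -0.0221]
eef_rot: [-0.005, 1.0, -0.0, 0.0]
ft_force: [0.5, 0.4, -0.5]
gripper_width: 0.0
finger_force: 0.0
scene rail frame [-33.9 118.3] [74.9 26.7] 89.5
scene rail frame [-84.7  34.1] [50.8 14.8] 89.51
scene rail frame [-0.7 -1.1] [  5.4 398.1] 0.01
scene rail frame [ -34.8 -146.8] [75.1 27.4] 89.89
tcp rail -58.25252695700261 137.58674906601257 -0.02205035375913606 F [ 0.34188204  0.35261828 -0.18168309] 10.0167
```

The bar is now parallel, 21 mm off the rail. I'll push the left end on towards the rail, slowly at the end.

```bash
python3 -m jog '[[0,-0.004,0,0,0],[0,-0.004,0,0,0],[0,-0.004,0,0,0],[0,-0.003,0,0,0],[0,-0.001,0,0,0],[0,-0.0005,0,0,0],[0,0,0,0,0]]'; python3 m.py | grep -v '5.4'; python3 -m jog '[[0,-0.0005,0,0,0],[0,-0.0005,0,0,0],[0,-0.0005,0,0,0]]';python3 -m jog '[[0,-0.0005,0,0,0],[0,-0.0005,0,0,0]]'
```

```text
clock: 10.6
tcp_pos: [0.5527, 0.1247, -0.0221]
eef_rot: [-0.006, 1.0, -0.0, 0.0]
ft_force: [-1.9, -0.6, 0.5]
gripper_width: 0.0
finger_force: 0.7
scene rail frame [-73.9  34.8] [52.9 14.4] 86.64
scene rail frame [-15.5  -1.1] [ 35.  398.1] 0.01
scene rail frame [ -33.1 -147.6] [73.9 26. ] 87.61
tcp rail -42.21768528795982 137.6456215453685 -0.022049777414150006 F [-1.24052969 -0.79128528 -0.21006826] 10.65
clock: 10.9
tcp_pos: [0.5541, 0.1247, -0.0221]
eef_rot: [-0.006, 1.0, -0.0, -0.0]
ft_force: [-2.1, -0.1, 0.9]
gripper_width: 0.0003
finger_force: 1.2
clock: 11.07
tcp_pos: [0.5552, 0.1247, -0.0221]
eef_rot: [-0.006, 1.0, -0.0, -0.0]
ft_force: [-3.5, 0.1, 0.6]
gripper_width: -0.0003
finger_force: 1.2
```

```bash
for i in 1 ; do python3 -m jog '[[0,-0.0004,0,0,0],[0,-0.0004,0,0,0],[0,0,0,0,0]]'; done; python3 -m jog '[[0,-0.0004,0,0,0],[0,-0.0004,0,0,0],[0,0,0,0,0]]'
```

```text
clock: 11.32
tcp_pos: [0.5561, 0.1247, -0.022]
eef_rot: [-0.006, 1.0, 0.0, 0.0]
ft_force: [-2.5, 0.8, -0.1]
gripper_width: 0.0002
finger_force: 1.0
clock: 11.57
tcp_pos: [0.5566, 0.1247, -0.0221]
eef_rot: [-0.006, 1.0, -0.0, -0.0]
ft_force: [-3.3, 0.8, 2.5]
gripper_width: -0.0
finger_force: 1.9
```

```bash
python3 -m jog '[[0,-0.0004,0,0,0],[0,0,0,0,0]]'; python3 -m jog '[[0,-0.0004,0,0,0],[0,0,0,0,0]]'
```

```text
clock: 11.73
tcp_pos: [0.5566, 0.1247, -0.0221]
eef_rot: [-0.006, 1.0, -0.0, -0.0]
ft_force: [-5.8, -0.5, 3.5]
gripper_width: -0.0
finger_force: 2.9
clock: 11.9
tcp_pos: [0.5567, 0.1247, -0.0221]
eef_rot: [-0.006, 1.0, -0.0, -0.001]
ft_force: [-7.5, -0.2, 4.9]
gripper_width: 0.0001
finger_force: 3.8
```

The left end bears on the rail: the TCP stalls and force climbs to 7.5 N. Now the right end.

```bash
python3 -m jog '[[0,0.012,0,0,0],[0,0.01,0,-0.035,0],[0,0.01,0,-0.035,0],[0,0,-0.027,-0.005,0],[0,0,-0.04,0,0],[0,0,-0.04,0,0],[0,0,-0.04,0,0],[0,0,-0.04,0,0],[0,0,-0.04,0,0],[0,0,-0.04,0,0],[0,0,-0.022,0,0],[0,0,0,0,0]]'; python3 -m jog '[[0,0,0,0.035,0],[0,0,0,0.025,0],[0,0,0,0.01,0],[0,0,0,0.004,0],[0,0,0,0,0]]'; python3 m.py
```

```text
clock: 12.9
tcp_pos: [0.5296, -0.1693, 0.0531]
eef_rot: [-0.004, 1.0, -0.001, 0.001]
ft_force: [-0.7, 0.5, -0.4]
gripper_width: 0.0005
finger_force: 0.0
clock: 13.32
tcp_pos: [0.5289, -0.1643, -0.0211]
eef_rot: [-0.006, 1.0, 0.0, -0.0]
ft_force: [-0.3, -0.3, 0.1]
gripper_width: -0.0001
finger_force: 0.0
scene rail frame [-14.   70.9] [ 31.9 254. ] 0.01
scene rail frame [-70.5  35.8] [50.7 14.4] 86.45
scene rail frame [ -33.  -147.5] [74.  25.8] 87.18
tcp rail -68.84437332411628 -151.26951902543945 -0.020291740977808344 F [-0.32064599  0.60009463  0.6561688 ] 13.3667
```

```bash
python3 -m jog '[[0,-0.005,0,0.001,0],[0,-0.005,0,0,0],[0,-0.005,0,0,0],[0,-0.005,0,0,0],[0,-0.004,0,0,0],[0,-0.0025,0,0,0],[0,-0.001,0,0,0],[0,0,0,0,0]]'; python3 m.py; python3 -m jog '[[0,-0.0005,0,0,0],[0,-0.0005,0,0,0],[0,0,0,0,0]]'
```

```text
clock: 14.03
tcp_pos: [0.5567, -0.1643, -0.0221]
eef_rot: [-0.006, 1.0, 0.0, 0.0]
ft_force: [-0.3, -0.9, 0.4]
gripper_width: -0.0002
finger_force: 0.3
scene rail frame [-12.6  70.9] [ 29.2 254. ] 0.01
scene rail frame [-65.   35.6] [50.5 15. ] 89.59
scene rail frame [ -14.6 -131.6] [ 33.1 137. ] 0.06
tcp rail -41.58500062307637 -151.3004236776486 -0.02210108504718332 F [0.38920827 0.21271248 0.04297649] 14.0833
clock: 14.33
tcp_pos: [0.5571, -0.1643, -0.0221]
eef_rot: [-0.006, 1.0, 0.0, -0.0]
ft_force: [-3.7, 0.1, 1.3]
gripper_width: 0.0
finger_force: 1.5
```

```bash
python3 -m jog '[[0,-0.0004,0,0,0],[0,-0.0004,0,0,0],[0,0,0,0,0]]'; python3 -m jog '[[0,-0.0004,0,0,0],[0,-0.0004,0,0,0],[0,0,0,0,0]]'
```

```text
clock: 14.58
tcp_pos: [0.5582, -0.1642, -0.0221]
eef_rot: [-0.006, 1.0, 0.0, 0.0]
ft_force: [-3.3, -0.1, 0.9]
gripper_width: 0.0001
finger_force: 1.2
clock: 14.83
tcp_pos: [0.559, -0.1643, -0.0221]
eef_rot: [-0.006, 1.0, 0.0, 0.0]
ft_force: [-1.7, -0.1, -0.5]
gripper_width: 0.0005
finger_force: 0.9
```

```bash
python3 -m jog '[[0,-0.0004,0,0,0],[0,0,0,0,0]]'
```

```text
clock: 15.0
tcp_pos: [0.5594, -0.1643, -0.0221]
eef_rot: [-0.006, 1.0, 0.0, 0.0]
ft_force: [-1.7, 0.1, -0.2]
gripper_width: 0.0
finger_force: 0.8
```

Still sliding freely; about 1–2 mm remain.

```bash
python3 -m jog '[[0,-0.0004,0,0,0],[0,-0.0003,0,0,0],[0,0,0,0,0]]';  python3 -m jog '[[0,-0.0004,0,0,0],[0,0,0,0,0]]'
```

```text
clock: 15.25
tcp_pos: [0.5601, -0.1643, -0.0221]
eef_rot: [-0.006, 1.0, 0.0, 0.0]
ft_force: [-1.7, -0.3, -0.4]
gripper_width: 0.0004
finger_force: 0.7
clock: 15.42
tcp_pos: [0.5605, -0.1642, -0.0221]
eef_rot: [-0.006, 1.0, 0.0, 0.0]
ft_force: [-1.2, -0.1, -1.3]
gripper_width: 0.0001
finger_force: 0.6
```

```bash
python3 -m jog '[[0,-0.0004,0,0,0],[0,0,0,0,0]]'
```

```text
clock: 15.58
tcp_pos: [0.5609, -0.1642, -0.0221]
eef_rot: [-0.006, 1.0, 0.0, 0.0]
ft_force: [-0.9, 0.7, -1.4]
gripper_width: 0.0001
finger_force: 0.6
```

```bash
python3 -m jog '[[0,-0.0004,0,0,0],[0,-0.0003,0,0,0],[0,0,0,0,0]]'
```

```text
clock: 15.83
tcp_pos: [0.5613, -0.1643, -0.0221]
eef_rot: [-0.006, 1.0, -0.0, -0.0]
ft_force: [-4.4, 0.0, 1.0]
gripper_width: 0.0
finger_force: 1.9
```

```bash
python3 -m jog '[[0,-0.0005,0,0,0],[0,0,0,0,0]]'
```

```text
clock: 16.0
tcp_pos: [0.5612, -0.1642, -0.0221]
eef_rot: [-0.005, 1.0, -0.0, -0.001]
ft_force: [-7.7, -1.1, 2.6]
gripper_width: -0.0003
finger_force: 3.5
```

```bash
python3 -m jog '[[0,-0.0001,0,0,0],[0,0,0,0,0]]'
cat > e.py <<'E'
from m import *
for n in("scene","side"):
    p,d=robot.grab_frame(n)
    g=cast(n,np.argwhere(np.ones((400,640)))[:,::-1],0.032).reshape(400,640,2)*1000-O
    X,Y=g@ex,g@ey;b=(p.min(2)>115)&(abs(X+25)<40)
    for lo,hi in((-175,-115),(80,150)):
        r=[X[b&(abs(Y-y)<1.5)].min() if (b&(abs(Y-y)<1.5)).any() else np.nan for y in range(lo,hi,5)]
        print(n,lo,hi,np.round(r,1),np.nanmedian(r))
    k=b&(X<-8)&(X>-22);print('y ends',Y[k].min(),Y[k].max())
print(robot.get_state()['ft_force'])
E
python3 e.py
```

```text
clock: 16.17
tcp_pos: [0.5612, -0.1642, -0.0221]
eef_rot: [-0.005, 1.0, -0.0, -0.001]
ft_force: [-7.2, 0.1, 4.4]
gripper_width: -0.0001
finger_force: 3.8
scene -175 -115 [-22.9 -25.9 -24.1 -22.3 -25.3 -23.4 -21.6 -19.8 -18.  -11.5 -14.5 -18.9] -21.94785129335324
scene 80 150 [ -1.7 -25.4 -23.7 -26.5 -26.2 -24.5 -24.2 -22.5 -25.3 -25.  -23.3 -26.
 -25.7 -24.1] -24.70897997681654
y ends -1073.9999241514927 887.0628153260475
side -175 -115 [-26.  -22.  -22.5 -22.9 -23.4   nan   nan   nan   nan   nan   nan   nan] -22.931031328165236
side 80 150 [-44.6 -26.2 -26.7 -24.5 -25.  -25.5 -26.  -23.7 -21.4 -19.1 -19.6 -25.3
 -25.8 -26.4] -25.397282658137794
y ends -643.9899045084335 923.7712688450205
[-8.60571713 -0.82155586  3.32330312]
```

Right end is pressed (8 N), and both ends look flush within about 1 mm. I'll confirm with a light press at the left end.

```bash
python3 -m jog '[[0,0.012,0,0,0],[0,0.0,0,-0.035,0],[0,0,0,-0.035,0],[0,0,0.027,-0.005,0],[0,0,0.04,0,0],[0,0,0.04,0,0],[0,0,0.04,0,0],[0,0,0.04,0,0],[0,0,0.04,0,0],[0,0,0.04,0,0],[0,0,0.025,0,0],[0,0,0,0,0]]'; python3 -m jog '[[0,0,0,0.035,0],[0,0,0,0.025,0],[0,0,0,0.01,0],[0,0,0,0.005,0],[0,-0.003,0,0,0],[0,-0.003,0,0,0],[0,-0.001,0,0,0],[0,0,0,0,0]]'; python3 e.py
```

```text
clock: 17.27
tcp_pos: [0.547, 0.1321, 0.0532]
eef_rot: [-0.008, 1.0, 0.001, 0.001]
ft_force: [-1.0, 0.6, -0.1]
gripper_width: -0.0002
finger_force: 0.0
clock: 17.93
tcp_pos: [0.5552, 0.1276, -0.0209]
eef_rot: [-0.005, 1.0, 0.0, 0.001]
ft_force: [-1.0, 0.1, -0.6]
gripper_width: -0.0003
finger_force: 0.0
scene -175 -115 [-22.9 -25.9 -24.1 -22.3 -25.3 -23.4 -26.4 -24.6 -22.8 -25.8 -25.5 -23.7] -24.35196178766556
scene 80 150 [ -1.7 -25.4 -23.7 -26.5 -26.2 -24.5 -24.2 -22.5 -25.3 -25.  -23.3 -26.
 -25.7 -24.1] -24.70897997681654
y ends -1073.9999241514927 887.0628153260475
side -175 -115 [-26.  -26.5 -22.5 -25.4 -25.8 -26.3 -19.8 -22.7 -23.2 -23.6 -26.6 -24.6] -24.972310066826804
side 80 150 [-44.6 -26.2 -18.8 -24.5 -25.  -25.5 -26.  -23.7 -21.4 -19.1 -19.6 -25.3
 -23.  -23.5] -24.08519729286837
y ends -643.9899045084335 1765.8748557997847
[ 1.02869392 -0.24234189 -0.44022947]
```

```bash
python3 -m jog '[[0,-0.0007,0,0.001,0],[0,-0.0006,0,0,0],[0,-0.0006,0,0,0],[0,0,0,0,0]]'; python3 -m jog '[[0,-0.0005,0,0,0],[0,0,0,0,0]]'
```

```text
clock: 18.37
tcp_pos: [0.5558, 0.1277, -0.023]
eef_rot: [-0.006, 1.0, -0.0, 0.0]
ft_force: [0.3, -0.4, 0.4]
gripper_width: -0.0
finger_force: 0.0
clock: 18.53
tcp_pos: [0.5563, 0.1277, -0.023]
eef_rot: [-0.006, 1.0, 0.0, 0.0]
ft_force: [-0.1, 0.1, 0.7]
gripper_width: -0.0001
finger_force: 0.0
```

```bash
python3 -m jog '[[0,-0.0005,0,0,0],[0,0,0,0,0]]'
```

```text
clock: 18.7
tcp_pos: [0.5568, 0.1277, -0.023]
eef_rot: [-0.006, 1.0, -0.0, 0.0]
ft_force: [0.5, 0.3, 0.4]
gripper_width: 0.0
finger_force: 0.0
```

```bash
python3 -m jog '[[0,-0.0005,0,0,0],[0,-0.0003,0,0,0],[0,0,0,0,0]]'
```

```text
clock: 18.95
tcp_pos: [0.5576, 0.1277, -0.023]
eef_rot: [-0.006, 1.0, -0.0, 0.0]
ft_force: [0.0, -0.1, -0.4]
gripper_width: -0.0002
finger_force: 0.0
```

```bash
python3 -m jog '[[0,-0.0004,0,0,0],[0,0,0,0,0]]'
```

```text
clock: 19.12
tcp_pos: [0.5577, 0.1277, -0.0231]
eef_rot: [-0.006, 1.0, -0.0, -0.0]
ft_force: [-0.6, 0.2, 0.8]
gripper_width: -0.0
finger_force: 0.8
```

```bash
python3 -m jog '[[0,-0.0004,0,0,0],[0,0,0,0,0]]'
```

```text
clock: 19.28
tcp_pos: [0.5577, 0.1277, -0.0231]
eef_rot: [-0.006, 1.0, -0.0, -0.001]
ft_force: [-4.9, 0.2, 3.7]
gripper_width: 0.0003
finger_force: 2.5
```

Left end was already flush. I'll hold the press a moment, then go round to the left end face at the same height.

```bash
python3 -m jog '[[0,-0.0002,0,0,0],[0,0,0,0,0],[0,0,0,0,0],[0,0,0,0,0]]'; python3 -m jog '[[0,0.01,0,0,0],[0,0.005,0.01,0,0],[0,0,0.02,0,0],[0,0,0.014,0,0],[0,-0.006,0,0,0],[0,-0.012,0,0,0],[0,-0.012,0,0,0],[0,-0.007,0,0,0],[0,0,0,0,0],[0,0,0,0,0]]'
python3 - <<'E'
from m import *
print((robot.get_state()['tcp_pos'][:2]*1000-O)@np.c_[ex,ey])
p,d=robot.grab_frame("scene");cv2.imwrite('pics/s3.png',cv2.resize(p[140:310,170:430,::-1],None,fx=3,fy=3,interpolation=cv2.INTER_CUBIC))
E
```

```text
clock: 19.62
tcp_pos: [0.5577, 0.1277, -0.0231]
eef_rot: [-0.006, 1.0, -0.0, -0.001]
ft_force: [-6.3, -1.1, 4.6]
gripper_width: 0.0001
finger_force: 3.1
clock: 20.45
tcp_pos: [0.5801, 0.1719, -0.0233]
eef_rot: [-0.006, 1.0, -0.0, -0.0]
ft_force: [-0.5, -0.3, -0.5]
gripper_width: -0.0003
finger_force: 0.0
[-14.34851243 184.58354994]
```

View pics/s3.png

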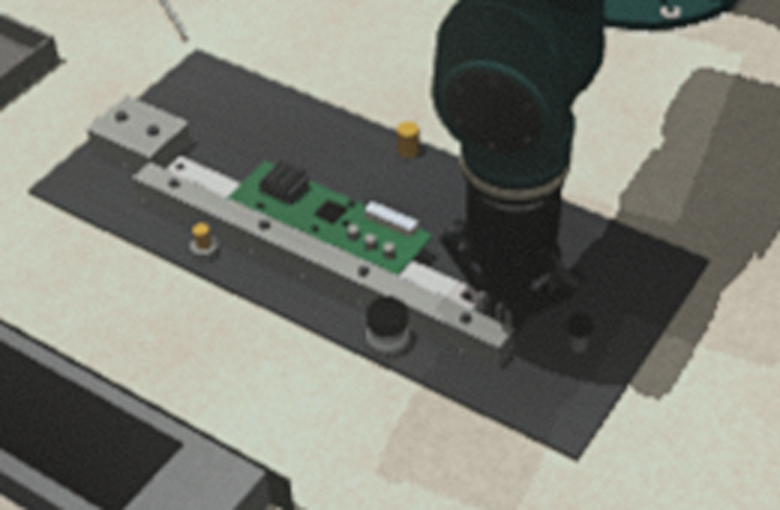

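The picture shows the bar flush along the rail and the fingers at (500,300), just beyond its left end, clear of the post at (580,330). I'll slide it toward the stop.

```bash
python3 -m jog '[[0,0,-0.005,0,0],[0,0,-0.004,0,0],[0,0,-0.003,0,0],[0,0,-0.003,0,0],[0,0,-0.003,0,0],[0,0,-0.003,0,0],[0,0,-0.003,0,0],[0,0,-0.003,0,0],[0,0,-0.002,0,0],[0,0,-0.001,0,0],[0,0,0,0,0]]'
python3 - <<'E'
from m import *
print((robot.get_state()['tcp_pos'][:2]*1000-O)@np.c_[ex,ey]);meas()
E
```

```text
clock: 21.42
tcp_pos: [0.5804, 0.1418, -0.023]
eef_rot: [-0.006, 1.0, 0.0, -0.0]
ft_force: [-1.1, 3.4, 2.6]
gripper_width: -0.0
finger_force: 1.6
[-14.3879236  154.51502505]
scene rail frame [-63.2  21.8] [15.1 50.9] 0.53
scene rail frame [-12.2 -23.5] [ 28.4 353.2] 0.01
```

```bash
python3 -m jog '[[0,0,-0.001,0,0],[0,0,-0.001,0,0],[0,0,-0.0006,0,0],[0,0,-0.0004,0,0],[0,0,0,0,0]]'
```

```text
clock: 21.88
tcp_pos: [0.5804, 0.1392, -0.023]
eef_rot: [-0.006, 1.0, 0.0, 0.0]
ft_force: [-1.7, 5.0, 3.3]
gripper_width: -0.0001
finger_force: 2.5
```

```bash
python3 -m jog '[[0,0,-0.0004,0,0],[0,0,-0.0004,0,0],[0,0,0,0,0]]'
```

```text
clock: 22.13
tcp_pos: [0.5804, 0.1384, -0.023]
eef_rot: [-0.006, 1.0, 0.0, -0.0]
ft_force: [-1.5, 4.2, 2.6]
gripper_width: -0.0003
finger_force: 2.6
```

```bash
python3 -m jog '[[0,0,-0.0004,0,0],[0,0,-0.0004,0,0],[0,0,0,0,0]]';python3 - <<'E'
from m import *
print((robot.get_state()['tcp_pos'][:2]*1000-O)@np.c_[ex,ey]);meas()
E
```

```text
clock: 22.38
tcp_pos: [0.5804, 0.1376, -0.023]
eef_rot: [-0.006, 1.0, 0.0, 0.0]
ft_force: [-1.2, 4.2, 2.2]
gripper_width: 0.0001
finger_force: 2.7
[-14.38340765 150.30814793]
scene rail frame [-63.2  17.2] [51. 15.] 89.87
scene rail frame [-12.2 -24.8] [ 28.4 351.3] 0.01
```

```bash
python3 -m jog '[[0,0,-0.0004,0,0],[0,0,-0.0004,0,0],[0,0,0,0,0]]'
```

```text
clock: 22.68
tcp_pos: [0.5804, 0.1368, -0.023]
eef_rot: [-0.006, 1.0, 0.0, -0.0]
ft_force: [-1.6, 5.2, 2.1]
gripper_width: -0.0003
finger_force: 2.7
```

```bash
python3 -m jog '[[0,0,-0.0003,0,0],[0,0,-0.0003,0,0],[0,0,0,0,0]]'
```

```text
clock: 22.93
tcp_pos: [0.5804, 0.1362, -0.023]
eef_rot: [-0.006, 1.0, 0.0, -0.0]
ft_force: [-1.0, 4.3, 2.5]
gripper_width: -0.0001
finger_force: 2.7
```

```bash
python3 -m jog '[[0,0,-0.0005,0,0],[0,0,0,0,0]]'
```

```text
clock: 23.1
tcp_pos: [0.5804, 0.1357, -0.023]
eef_rot: [-0.006, 1.0, 0.0, 0.0]
ft_force: [-2.2, 5.2, 3.4]
gripper_width: -0.0
finger_force: 2.7
```

```bash
python3 -m jog '[[0,0,-0.0005,0,0],[0,0,0,0,0]]'
```

```text
clock: 23.27
tcp_pos: [0.5804, 0.1352, -0.023]
eef_rot: [-0.006, 1.0, 0.0, 0.0]
ft_force: [-1.6, 4.7, 2.6]
gripper_width: 0.0001
finger_force: 2.7
```

```bash
python3 -m jog '[[0,0,-0.0005,0,0],[0,0,0,0,0]]'
```

```text
clock: 23.43
tcp_pos: [0.5804, 0.1347, -0.023]
eef_rot: [-0.006, 1.0, 0.0, -0.0]
ft_force: [-2.2, 4.6, 2.4]
gripper_width: 0.0002
finger_force: 2.7
```

```bash
python3 -m jog '[[0,0,-0.0004,0,0],[0,0,0,0,0]]'
```

```text
clock: 23.6
tcp_pos: [0.5805, 0.1343, -0.023]
eef_rot: [-0.006, 1.0, 0.0, 0.0]
ft_force: [-1.2, 5.3, 2.2]
gripper_width: -0.0001
finger_force: 2.7
```

```bash
python3 -m jog '[[0,0,-0.0005,0,0],[0,0,0,0,0]]'
```

```text
clock: 23.77
tcp_pos: [0.5804, 0.1339, -0.023]
eef_rot: [-0.006, 1.0, 0.0, -0.0]
ft_force: [-1.5, 4.7, 1.9]
gripper_width: -0.0002
finger_force: 2.7
```

```bash
python3 -m jog '[[0,0,-0.0005,0,0],[0,0,0,0,0]]'
```

```text
clock: 23.93
tcp_pos: [0.5805, 0.1333, -0.023]
eef_rot: [-0.006, 1.0, 0.0, 0.0]
ft_force: [-0.8, 4.4, 2.4]
gripper_width: -0.0001
finger_force: 2.7
```

```bash
python3 -m jog '[[0,0,-0.0004,0,0],[0,0,0,0,0]]'
python3 - <<'E'
from m import *
meas()
p,d=robot.grab_frame("scene");cv2.imwrite('pics/s4.png',cv2.resize(p[160:250,180:330,::-1],None,fx=5,fy=5,interpolation=cv2.INTER_CUBIC))
E
```

```text
clock: 24.1
tcp_pos: [0.5805, 0.1331, -0.023]
eef_rot: [-0.006, 1.0, 0.0, -0.0]
ft_force: [-1.2, 6.3, 2.4]
gripper_width: 0.0001
finger_force: 3.4
scene rail frame [-63.2  12.5] [51.1 15.1] 89.62
scene rail frame [-12.2 -29.6] [ 28.4 348.5] 0.01
```

View pics/s4.png

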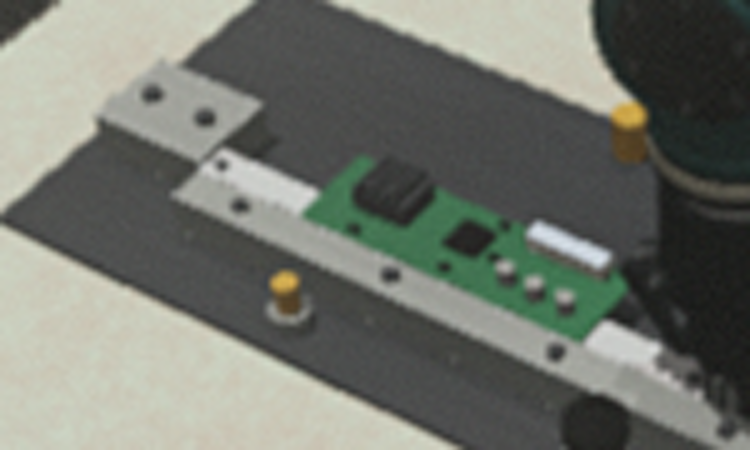

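The bar's right end has reached the stop block at (205,160), and the force is starting to rise above the 4.6 N sliding level. I'll press on gently.

```bash
python3 -m jog '[[0,0,-0.0004,0,0],[0,0,0,0,0],[0,0,0,0,0]]'
```

```text
clock: 24.45
tcp_pos: [0.5804, 0.1331, -0.023]
eef_rot: [-0.006, 1.0, 0.001, 0.0]
ft_force: [-1.8, 9.6, 3.2]
gripper_width: -0.0001
finger_force: 4.7
```

```bash
python3 -m jog '[[0,0,-0.0003,0,0],[0,0,0,0,0],[0,0,0,0,0],[0,0,0,0,0]]'; python3 -c "
from cell import robot;print(robot.get_state()['ft_force'])"
```

```text
clock: 24.78
tcp_pos: [0.5804, 0.1331, -0.023]
eef_rot: [-0.006, 1.0, 0.001, -0.0]
ft_force: [-1.2, 11.0, 1.6]
gripper_width: -0.0
finger_force: 5.6
[-1.18158856 10.9918986   1.59812237]
```

Pressed at 11 N total, about 6 N net on the block. I'll retreat straight back, lift and verify.

```bash
python3 -m jog '[[0,0,0.003,0,0],[0,0,0.012,0,0],[0,0.01,0.01,-0.02,0],[0,0.02,0,-0.04,0],[0,0.03,0,-0.04,0],[0,0.03,0,-0.04,0],[0,0.03,0.03,0,0],[0,0.03,0.03,0,0],[0,0,0,0,0],[0,0,0,0,0]]'; python3 e.py
python3 - <<'E'
from m import *
meas()
p,d=robot.grab_frame("scene");cv2.imwrite('pics/s5.png',cv2.resize(p[150:270,180:380,::-1],None,fx=4,fy=4,interpolation=cv2.INTER_CUBIC))
E
```

```text
clock: 25.62
tcp_pos: [0.4409, 0.2157, 0.1013]
eef_rot: [-0.007, 1.0, -0.0, 0.0]
ft_force: [1.8, -0.7, -0.4]
gripper_width: 0.0003
finger_force: 0.0
scene -175 -115 [-22.9 -25.9 -24.1 -22.3 -25.3 -23.4 -21.6 -24.6 -22.8 -21.   -0.3   1.4] -22.854945914289388
scene 80 150 [-25.7 -25.4 -23.7 -26.5 -26.2 -24.5 -24.2 -22.5 -25.3 -25.  -23.3 -21.6
  -0.8   0.8] -24.314585735325917
y ends -1073.9999241514927 887.0628153260475
side -175 -115 [-26.  -26.5 -22.5 -25.4 -25.8 -26.3 -19.8 -22.7 -23.2 -23.6   2.2   1.8] -23.411478314799055
side 80 150 [-20.6 -26.2 -18.8 -24.5 -25.  -25.5 -26.  -23.7 -21.4 -19.1 -19.6 -17.2
   1.9  12.6] -21.01564014437168
y ends -643.9899045084335 2027.7370591045576
[0.57950148 0.10780437 0.21329804]
scene rail frame [-63.4  12.5] [51.1 14.9] 89.3
scene rail frame [-12.2  -2.9] [ 28.4 401.8] 0.01
```

View pics/s5.png

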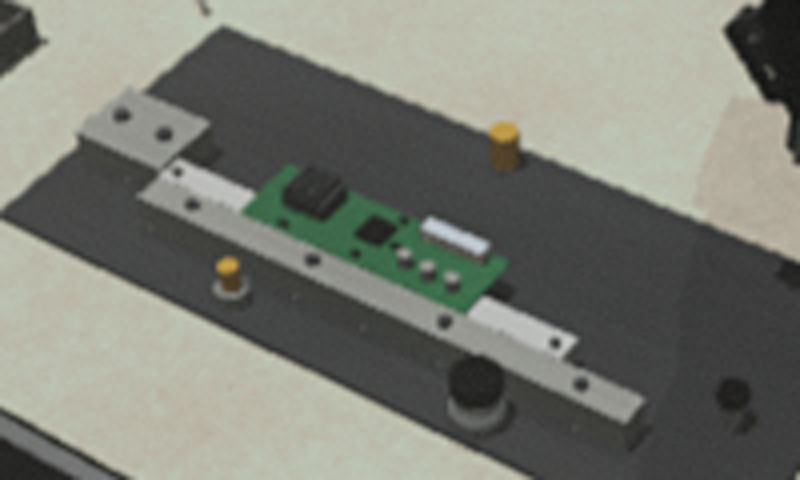

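The bar lies flush along the rail with its right end at the block (165,160), and the edges are unchanged at about -24.5 mm at both ends. The robot is clear and the bystanders stand where they were, so I'm handing in.

```bash
python3 -c "
from cell import robot;print(robot.hand_in())"
```

```text
the job is handed in; nothing more can be done
None
```

The job is handed in (no verdict was returned): the bar lies flush with the rail after presses of about 6–9 N at the tool, with its end on the stop block after a net press of about 6 N, and the robot is clear.

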